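# Shut the tray and hold the sprung lid at the marker

### The job

The gear in this inspection box is ready to be looked at: slide the tray drawer fully shut with the gear in it while the lid is still down, and only then lift the self-closing lid by its bar handle until the pin at the lid's left edge stands at the tip of the marker clip on the quadrant. Finish while still holding the lid steadily there with the gripper - do not let go or prop it. Do not shift the marker clip or the things lying round the box.

Things in the scene. Friction and masses are not known exactly. Their poses are not given: they have to be found in the camera images.
- box: grey metal inspection box fixed to the table, 150 (x) x 170 (y) x 84 mm high, lid shut. Origin: centre of its underside on the table; x from the drawer front to the hinged back, y to the quadrant side (left), z up. Lid hinge line: along y at x = +75, z = 81 mm. A flat aluminium arc (quadrant, radius 138 mm about the hinge line, rising 112 mm above it) stands on the +y side at y = 97 to 114 mm
- drawer (a joint): how far the tray drawer is out, m: 0 = fully shut, grows as it comes out towards the box's -x; no spring, friction about 1.5 N; the stop is at 0. Starts 0.035 to 0.06 open
- drawer_handle (a point): middle of the tray drawer's steel bar handle (10 mm thick, 80 mm long along the box's y, 40 mm out from the drawer front), 43 mm above the table; at x = -121, y = 0 mm in the box frame when shut. The drawer can be pushed shut by it; the drawer front is a 6 mm plate, 168 wide, 13 to 66 mm above the table
- lid_angle (a joint): lid angle, rad: 0 = shut and level, grows as the front edge rises; up to 1.2. A spring (0.5 N m/rad, 0.3 N m already at 0) and its weight (0.3 kg) pull it shut: 4 to 8 N at the handle along its arc, up to 16 N if pushed straight up
- lid: flat grey hinged lid with a bar handle, 156x170x6 mm; origin: middle of the hinge line; at lid angle 0 its axes are the box axes, so it lies to -x of its origin
- lid_handle (a point): round steel bar handle on the lid, 12 mm thick, 100 mm long along the box's y, on two end posts. This point: middle of the bar, 125 mm in front of the hinge line and 50 mm above it with the lid shut (x = -50, y = 0, z = 131 mm in the box frame); 41 mm free under the bar. Turns with the lid about the hinge line (up and towards the hinge); the round bar may turn between the fingers
- lid_pin (a point): on the steel pin, 7 mm thick, that sticks out 29 mm from the lid's left (+y) front corner; 150 mm from the hinge line, at y = 106 mm in the box frame
- marker_tip (a point): point at which the tooth of the brass marker clip on the quadrant aims, 150 mm from the hinge line at y = 106 mm in the box frame; the lid pin passes here without touching and is to be brought here. The tooth is 4.5 mm thick and ends 7 mm short of this point
- marker_clip (a joint): the marker's angle about the same hinge line, rad, counted like the lid angle: pin and marker agree when joint lid_angle equals it. Set between 0.42 and 0.75; stiff, not to be moved
- gear: dark spur gear, 48 mm across, 20 mm high, lying loose in the tray; origin: centre of its underside
- piston: dark piston standing on the table left of the box, 66 mm across, 58 high, bystander; origin: centre of its underside
- injector: fuel injector lying right of the box, 62x123x23 mm, bystander; origin: centre of its underside
- bearing: ball bearing lying right of the drawer, 52 mm across, 15 high, bystander; origin: centre of its underside
- feeler: feeler gauge lying left of the drawer, 27x105x12 mm, bystander; origin: centre of its underside
Not all that is in view belongs to the job. What is shaped like the gear but pink or purple is not meant.

How it is judged:
On the way, in this order (a step that is already met when the one before it is completed fails the run):
1. the drawer is shut on the gear, the lid still down (value of joint drawer below 0.004 m and value of joint lid_angle below 0.1 rad and z of gear in the frame of box below 0.03 m and x of gear in the frame of box between -0.075 and 0.075 m and y of gear in the frame of box between -0.08 and 0.08 m), for 0.2 s.
2. the fingers hold the lid with its pin at the marker (distance between lid_pin and marker_tip below 0.01 m and contact force between the fingers and lid above 3 N), for 0.5 s.
At the end, for the whole second after the job is handed in: drawer shut within 4 mm with the gear inside; the lid pin within 10 mm of the marker tip point and still; the fingers bear on the lid with more than 3 N and nothing else carries it (all of step 2 and value of joint drawer below 0.004 m and velocity of joint lid_angle between -0.05 and 0.05 rad/s and z of gear in the frame of box below 0.03 m and x of gear in the frame of box between -0.075 and 0.075 m and y of gear in the frame of box between -0.08 and 0.08 m and contact force between lid and piston below 0.2 N and contact force between lid and injector below 0.2 N and contact force between lid and bearing below 0.2 N and contact force between lid and feeler below 0.2 N and contact force between lid and gear below 0.2 N); the arm keeps its last pose, push and grip.
It fails at once if a thing beside the box is shifted by more than 40 mm (distance of any of piston, injector, bearing, feeler from where it was at the start of the episode above 0.04 m).
It fails at once if the marker clip is shifted by more than 10 mm (distance of marker_tip from where it was at the start of the episode above 0.01 m).
It also fails if it takes over 48 s, if anything falls off the work surface, if the arm or the gripper's body presses on something with over 40 N, if the wrist force passes 120 N, or if a joint passes its speed limit or range.

### The arm

A 6-joint arm with a two-finger parallel gripper is mounted at the origin on a cart in front of the work surface, level with it; the furniture and walls round the work are solid. World frame = base frame: x ahead of the robot, y to its left, z up, the work surface at z = 0. Lengths are in m, angles in rad, forces in N, time in s.
With the tool pointing down it reaches from about 0.35 to 0.975 m from the base axis. Payload 4.9 kg.
Tool frame: the origin (TCP) lies at the very end of the fingers, on their centre line; the grasp point (between the pads) lies behind it (manip.grip_depth is the z of the grasp point in the tool frame, in m); z points along the fingers, y is the direction in which the jaws open and shut (so a half turn about z gives the same grasp; the last joint's range is limited). The gripper opens to 85 mm and grips with 20 to 120 N. Pads are 22 mm wide; open, the fingers measure 114 mm over their backs; the gripper's body (76 mm by 85 mm) begins 54 mm behind the grasp point. The pads swing forward as they close: fully open they stand 13 mm farther back than shut.
Start: joints at [1.147, 0.053, 1.613, -0, 1.476, -0.119], TCP at [0.188, 0.596, 0.231] pointing down, gripper open.
Joint ranges: [-3.01, 3.01], [-1.01, 2.22], [0.06, 2.58], [-1.02, 4.17], [0.09, 2.62], [-3.14, 3.14]. Speed limits (rad/s): [2.57, 2.57, 3.14, 3.14, 3.14, 3.14].

### API

Orientations are given as a unit quaternion [w, x, y, z].
In Python, from plant import state, optics, manip, silhouettes, place_of gives the robot as it stands. The module is installed in compiled form; this text tells all that it offers.
- The arm moves only by the tool jog_arm, never from a script. Its argument "increments" is a list of rows, each an object with "slide": the shift along the tool's x, y, z in mm, a list of three; "rotation": the turn, a rotation vector about the tool's x, y, z in degrees, a list of three. A call has 1 to 20 rows; each row shifts and turns the commanded pose from where the row before left it, along the tool's axes as they then stand; what a row does not reach is not made up. A row lasts 1/12 s, in which the tool goes at most 41.7 mm and 7.16 degrees, less where a joint would pass 70% of its speed; a pose out of reach is approached as far as the arm can. A call with a gripper value outside its range is refused whole. "fingers" is the opening, from 0 (shut) to 1 (fully open), set as the call begins (left out, the last holds). The fingers move at their own pace and stop on an object; the grip force is fixed at half the most. Time passes only in rows, so rows that do not move let the fingers close. It gives the time, the measured TCP pose, the force and the opening at its end, in the units of the state.
- state(): the state, without advancing time (a new reading comes with each control period).
- optics.grab_frame(name): name is "side" or "top"; returns a dict with "frame" (384x512x3 uint8, blue, green, red), "camera_matrix" (3x3 intrinsics, pixels), "R" (3x3) and "t" (3): a world point X has camera coordinates R X + t. Camera axes: x right, y down, z forward; pixel columns grow to the right and rows downward; lengths in m; the calibration is good to about 2 mm. A picture is of the moment at which its call begins. There is no depth.
- manip.job_done(): hands the job in, once; it reports no verdict.
Trained networks look in the newest picture that a camera, given by its name, has taken for a name from the list of things; names that differ only in an ending like _2 or _b are one class to them, and where a whole thing is asked for, a point or a joint stands for the part that bears it (a point fixed in the world has none). Each returns a list of dicts, best first, with "score" (0 to 1); they miss things now and then, are a little off and sometimes report something else, mostly with a low value. They report only what shows in the picture. A call takes as long as a camera call. They do not tell look-alikes from the thing itself.
- silhouettes(thing, camera): "mask" (384x512 bool, what is visible of it) and "bbox" ([left, top, right, bottom] in pixels, round what is visible of it).
- place_of(thing, camera): "uv" ([column, row] in pixels: a listed point, or the origin of a listed thing).
The state is a dict: "time": time; "joint_pos": joint angles; "joint_vel": joint speeds; "joint_efforts": joint torques, N m; "tool_pos": TCP position; "tool_rot": TCP orientation; "contact_force": force on the tool from outside, world axes, zero at the start; "ft_torque": the same for the moment, N m; "gripper_width": opening from 0.0 (shut) to 1.0 (fully open).
Only numpy, scipy, OpenCV 4.12 (cv2) and the standard library are available. Lean on these libraries where they do the work, as an engineer would, in place of code of your own. Each camera call takes 0.05 s, during which the arm holds its last target.

## Working session

There is one attempt and no reset: what is moved stays moved. The work goes in short steps, Python scripts to look and compute and a tool call to move; the robot and the scene stay as the last step left them, time stands still between calls to the robot, and variables do not carry over. Pictures are saved under pics/ and viewed, and the job is handed in when it is done.

Besides the shell and the picture viewer there is one more tool, called after "Request:" by a JSON object that holds its "api" and its "payload", one argument or row to a line. jog_arm: Moves the arm, as the interface text tells. Its arguments: {"type":"object","properties":{"increments":{"type":"array","items":{"type":"object","properties":{"slide":{"type":"array","items":{"type":"number"}},"rotation":{"type":"array","items":{"type":"number"}}}}},"fingers":{"type":"number"}},"required":["increments"]}

```bash
mkdir -p pics
cat > h.py <<'E'
import numpy as np, cv2, json
from plant import state, optics, manip, silhouettes, place_of
def grab(n,f=None):
    d=optics.grab_frame(n)
    if f: cv2.imwrite('pics/'+f,d['frame'])
    return d
E
python3 - <<'E'
from h import *
np.set_printoptions(precision=4,suppress=True)
s=state(); print(s, manip.grip_depth)
for n in ['side','top']:
    d=grab(n,n+'0.png'); np.savez(n+'_cal.npz',K=d['camera_matrix'],R=d['R'],t=d['t'])
    print(n,d['camera_matrix'],-d['R'].T@d['t'],d['R'])
    for th in ['box','lid','drawer_handle','lid_handle','lid_pin','marker_tip','gear','piston','injector','bearing','feeler']:
        try: print(th,[(np.round(r['uv'],1).tolist(),round(float(r['score']),2)) for r in place_of(th,n)][:3])
        except Exception as e: print(th,e)
E
```

```text
{'time': 0.0, 'joint_pos': array([ 1.147 ,  0.0534,  1.6143, -0.    ,  1.476 , -0.119 ]), 'joint_vel': array([-0.0004,  0.001 ,  0.0009,  0.0011, -0.0011, -0.    ]), 'joint_efforts': array([  0.0001, -39.369 , -37.0175,  -0.0002,   0.0073,  -0.    ]), 'tool_pos': array([0.1873, 0.5956, 0.2301]), 'tool_rot': array([-0.0003,  0.1518,  0.9884, -0.001 ]), 'contact_force': array([-0.3766,  0.15  , -0.4267]), 'ft_torque': array([ 0.0356,  0.0029, -0.0863]), 'gripper_width': 1.002403198038357} -0.0187
side [[380.0673   0.     259.4262]
 [  0.     380.0673 187.0409]
 [  0.       0.       1.    ]] [0.103  0.5179 0.4191] [[-0.8279 -0.5602  0.0282]
 [-0.2189  0.2764 -0.9358]
 [ 0.5165 -0.7809 -0.3515]]
box [([225.8, 231.1], 0.97)]
lid [([200.6, 193.6], 0.71)]
drawer_handle [([297.1, 228.6], 0.58)]
lid_handle [([249.3, 185.3], 0.96)]
lid_pin [([233.0, 224.5], 0.79)]
marker_tip [([228.3, 189.4], 0.61), ([305.5, 212.3], 0.38)]
gear [([304.6, 199.7], 0.69), ([335.0, 224.0], 0.6), ([253.0, 224.1], 0.54)]
piston [([205.9, 272.9], 0.78)]
injector [([305.5, 215.5], 0.62)]
bearing [([305.1, 216.7], 0.73)]
feeler [([268.2, 282.9], 0.75)]
top [[363.6324   0.     257.5183]
 [  0.     363.6324 187.7766]
 [  0.       0.       1.    ]] [ 0.4428 -0.1621  0.9706] [[-0.0226 -0.9997 -0.0118]
 [-0.9884  0.0241 -0.1496]
 [ 0.1499  0.0083 -0.9887]]
box [([242.6, 178.8], 0.83)]
lid [([235.9, 144.6], 0.57)]
drawer_handle [([260.2, 240.4], 0.79)]
lid_handle [([244.7, 191.7], 0.81)]
lid_pin [([208.7, 212.1], 0.65), ([204.9, 254.0], 0.65), ([242.8, 191.5], 0.42)]
marker_tip [([200.1, 205.2], 0.61)]
gear [([316.5, 251.9], 0.79), ([347.8, 158.8], 0.79), ([348.7, 199.0], 0.58)]
piston [([180.6, 210.1], 0.78)]
injector [([304.9, 174.5], 0.64)]
bearing [([316.7, 216.5], 0.82), ([243.8, 191.4], 0.37)]
feeler []
```

View pics/side0.png

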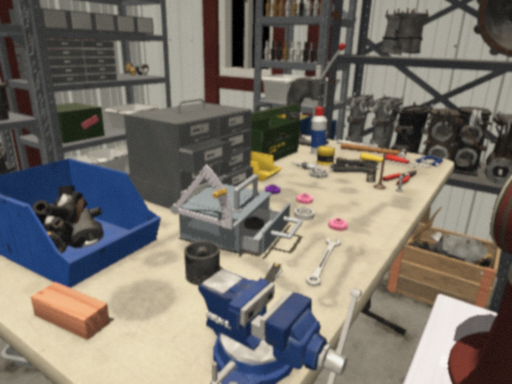

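View pics/top0.png

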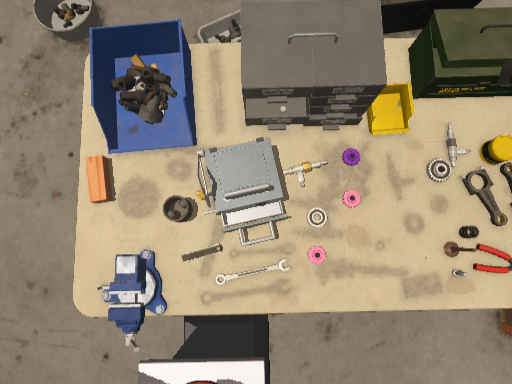

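Run:
```python
import cv2
a=cv2.imread('pics/top0.png')[125:255,170:340]; cv2.imwrite('pics/topc.png',cv2.resize(a,None,fx=4.6,fy=4.6,interpolation=cv2.INTER_CUBIC))
a=cv2.imread('pics/side0.png')[160:290,160:330]; cv2.imwrite('pics/sidec.png',cv2.resize(a,None,fx=4.6,fy=4.6,interpolation=cv2.INTER_CUBIC))
```

```text
(no output)
```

View pics/topc.png

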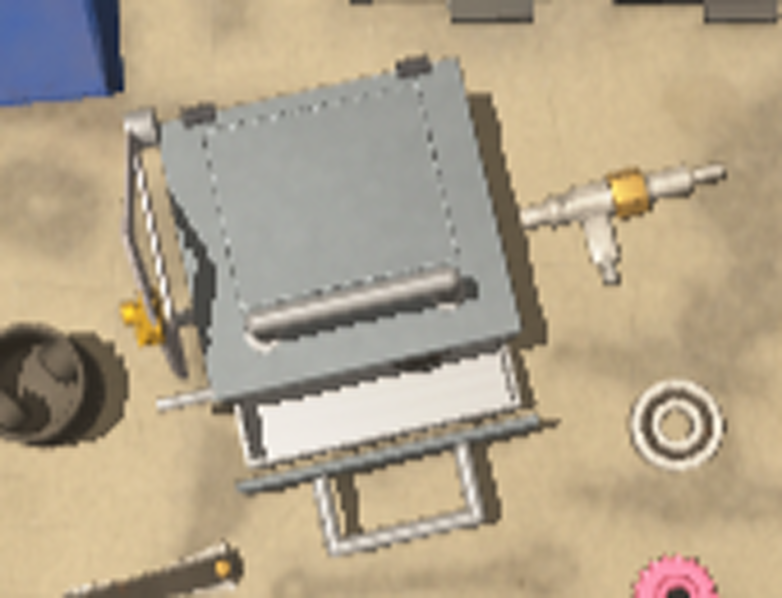

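View pics/sidec.png

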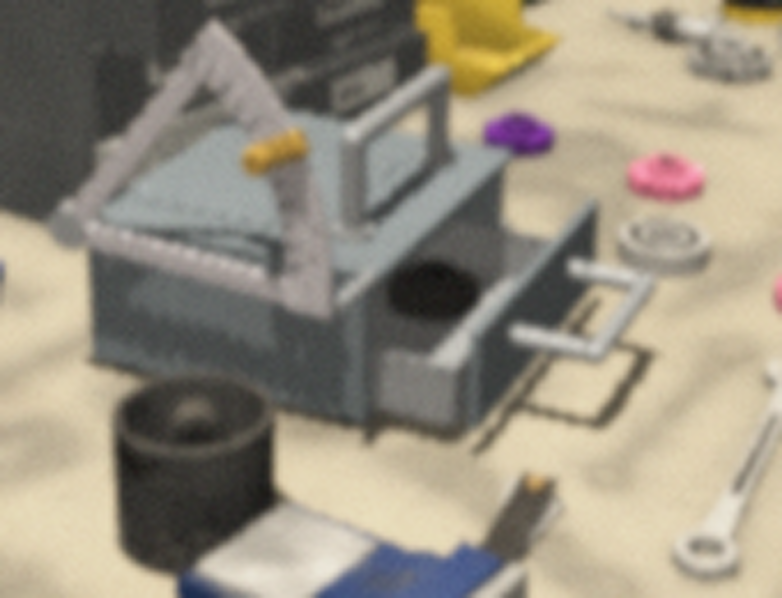

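```bash
cat > fit.py <<'E'
import numpy as np
from scipy.optimize import least_squares
C={n:np.load(n+'_cal.npz') for n in ['side','top']}
def proj(n,X):
    c=C[n]; q=c['R']@X+c['t']; q=c['K']@q; return q[:2]/q[2]
def T(u,v): return (170+u/4.6,125+v/4.6)
def S(u,v): return (160+u/4.6,160+v/4.6)
m=1e-3
def lidp(a,r,zoff,y): # point at r ahead of the hinge, zoff above
    return np.array([.075-r*np.cos(a)+zoff*np.sin(a), y, .081+r*np.sin(a)+zoff*np.cos(a)])
obs=[('top',T(215,402),(-81,85,84),0),('top',T(520,328),(-81,-85,84),0),('top',T(458,60),(75,-85,84),0),('top',T(163,122),(75,85,84),0),
('top',T(255,326),(-50,50,131),0),('top',T(460,278),(-50,-50,131),0),('top',T(158,405),(-75,114,81),0),
('top',T(336,548),(-121,40,43),1),('top',T(488,519),(-121,-40,43),1),('top',T(240,489),(-81,84,66),1),('top',T(550,422),(-81,-84,66),1),
('side',S(352,135),(-50,50,131),0),('side',S(440,75),(-50,-50,131),0),('side',S(597,350),(-121,40,43),1),('side',S(650,280),(-121,-40,43),1),
('side',S(508,155),(-81,-85,84),0),('side',S(370,430),(-75,85,0),0),('side',S(92,358),(75,85,0),0),('side',S(597,205),(-81,-84,66),1)]
def w(p,X):
    c,s=np.cos(p[2]),np.sin(p[2]); return np.array([p[0]+c*X[0]-s*X[1],p[1]+s*X[0]+c*X[1],X[2]])
def res(p):
    r=[]
    for n,uv,X,dr in obs:
        X=np.array(X)*m
        if dr: X[0]-=p[3]
        r+=list(proj(n,w(p,X))-uv)
    return np.array(r)
if __name__=='__main__':
    f=least_squares(res,[.5,-.1,.2,.05],loss='soft_l1')
    print(f.x,np.degrees(f.x[2]))
    for o,r in zip(obs,res(f.x).reshape(-1,2)): print(o[0],o[2],r.round(1))
    np.save('box.npy',f.x); p=f.x
    for a in [.4,.5,.6,.7,.8]:
        print(a,[proj(n,w(p,lidp(a,.150,0,.106))).round(1) for n in ('side','top')],[proj(n,w(p,lidp(a,.143,0,.106))).round(1) for n in ('side','top')])
    print('pin',[proj(n,w(p,lidp(0,.150,0,.106))).round(1) for n in ('side','top')])
    print('lid handle',w(p,np.array([-.05,0,.131])),'drawer h',w(p,np.array([-.121-p[3],0,.043])))
E
python3 fit.py
```

```text
[ 0.61500416 -0.1206439   0.20047097  0.0485293 ] 11.486140683403333
top (-81, 85, 84) [-0.1  0.1]
top (-81, -85, 84) [1.4 0.8]
top (75, -85, 84) [ 0.4 -0.9]
top (75, 85, 84) [-1.5  0.3]
top (-50, 50, 131) [ 0.7 -1.4]
top (-50, -50, 131) [-2.  -0.4]
top (-75, 114, 81) [ 0.4 -0.3]
top (-121, 40, 43) [ 0.3 -0.1]
top (-121, -40, 43) [-1.9 -0.9]
top (-81, 84, 66) [-0.2  0.8]
top (-81, -84, 66) [-1.5  0.2]
side (-50, 50, 131) [ 0.5 -0.1]
side (-50, -50, 131) [-0.1 -0.7]
side (-121, 40, 43) [ 0.1 -0.2]
side (-121, -40, 43) [-0.4  0.1]
side (-81, -85, 84) [ 2.  -2.1]
side (-75, 85, 0) [-0.4  0.3]
side (75, 85, 0) [0.2 1.4]
side (-81, -84, 66) [ 1.1 -2.5]
0.4 [array([230.7, 195.5]), array([203.2, 204.9])] [array([227.8, 196.2]), array([202.8, 202.3])]
0.5 [array([227.7, 188.5]), array([201.7, 201.5])] [array([224.9, 189.6]), array([201.4, 199.1])]
0.6 [array([224.1, 181.8]), array([200.1, 197.5])] [array([221.5, 183.2]), array([199.8, 195.2])]
0.7 [array([220. , 175.3]), array([198.3, 192.8])] [array([217.6, 177.1]), array([198.2, 190.8])]
0.8 [array([215.3, 169.2]), array([196.5, 187.6])] [array([213.1, 171.3]), array([196.5, 185.8])]
pin [array([235.9, 223.4]), array([208. , 212.1])]
lid handle [ 0.56600551 -0.13060045  0.131     ] drawer h [ 0.44887003 -0.15440242  0.043     ]
```

Request:
{"api": "jog_arm", "payload": {
  "fingers": 0,
  "increments": [
    {"slide": [0, 0, -5], "rotation": [0, 0, 6.78]},
    {"slide": [0, 0, -5], "rotation": [0, 0, 6.78]},
    {"slide": [0, 0, -5], "rotation": [0, 0, 6.78]},
    {"slide": [0, 0, -5], "rotation": [0, 0, 6.78]},
    {"slide": [0, 0, 0], "rotation": [0, 0, 6.78]},
    {"slide": [0, 0, 0], "rotation": [0, 0, 6.78]},
    {"slide": [0, 0, 0], "rotation": [0, 0, 6.78]},
    {"slide": [0, 0, 0], "rotation": [0, 0, 6.78]},
    {"slide": [0, 0, 0], "rotation": [0, 0, 6.78]},
    {"slide": [0, 25, 0]},
    {"slide": [0, 25, 0]},
    {"slide": [0, 25, 0]},
    {"slide": [0, 25, 0]},
    {"slide": [0, 0, 0]}
  ]
}}

```text
invalid input
```

Request:
{"api": "jog_arm", "payload": {
  "fingers": 0,
  "increments": [
    {"slide": [0, 0, -5], "rotation": [0, 0, 6.78]},
    {"slide": [0, 0, -5], "rotation": [0, 0, 6.78]},
    {"slide": [0, 0, -5], "rotation": [0, 0, 6.78]},
    {"slide": [0, 0, -5], "rotation": [0, 0, 6.78]},
    {"slide": [0, 0, 0], "rotation": [0, 0, 6.78]},
    {"slide": [0, 0, 0], "rotation": [0, 0, 6.78]},
    {"slide": [0, 0, 0], "rotation": [0, 0, 6.78]},
    {"slide": [0, 0, 0], "rotation": [0, 0, 6.78]},
    {"slide": [0, 0, 0], "rotation": [0, 0, 6.78]},
    {"slide": [0, 25, 0], "rotation": [0, 0, 0]},
    {"slide": [0, 25, 0], "rotation": [0, 0, 0]},
    {"slide": [0, 25, 0], "rotation": [0, 0, 0]},
    {"slide": [0, 25, 0], "rotation": [0, 0, 0]},
    {"slide": [0, 0, 0], "rotation": [0, 0, 0]}
  ]
}}

```text
time: 2.37
tool_pos: [0.2894, 0.6161, 0.2509]
tool_rot: [0.001, 0.634, 0.773, 0.0]
contact_force: [-1.1, -0.5, -0.3]
gripper_width: -0.002
```

Request:
{"api": "jog_arm", "payload": {
  "increments": [
    {"slide": [-25, 0, 0], "rotation": [0, 0, 0]},
    {"slide": [-36, 0, 0], "rotation": [0, 0, 0]},
    {"slide": [-36, 0, 0], "rotation": [0, 0, 0]},
    {"slide": [-36, 0, 0], "rotation": [0, 0, 0]},
    {"slide": [-36, 0, 0], "rotation": [0, 0, 0]},
    {"slide": [-36, 0, 0], "rotation": [0, 0, 0]},
    {"slide": [-36, 0, 0], "rotation": [0, 0, 0]},
    {"slide": [-36, 0, 0], "rotation": [0, 0, 0]},
    {"slide": [-36, 0, 0], "rotation": [0, 0, 0]},
    {"slide": [-36, 0, 0], "rotation": [0, 0, 0]},
    {"slide": [-36, 0, 0], "rotation": [0, 0, 0]},
    {"slide": [-36, 0, 0], "rotation": [0, 0, 0]},
    {"slide": [-36, 0, 0], "rotation": [0, 0, 0]},
    {"slide": [-36, 0, 0], "rotation": [0, 0, 0]},
    {"slide": [-36, 0, 0], "rotation": [0, 0, 0]},
    {"slide": [-36, 0, 0], "rotation": [0, 0, 0]},
    {"slide": [-36, 0, 0], "rotation": [0, 0, 0]},
    {"slide": [-36, 0, 0], "rotation": [0, 0, 0]},
    {"slide": [-36, 0, 0], "rotation": [0, 0, 0]},
    {"slide": [-25, 0, 0], "rotation": [0, 0, 0]}
  ]
}}

```text
time: 4.03
tool_pos: [0.4248, -0.0701, 0.2515]
tool_rot: [0.001, 0.633, 0.774, -0.0]
contact_force: [1.0, 0.2, 0.2]
gripper_width: 0.006
```

```bash
cat >> h.py <<'E'
P=np.load('box.npy')
def boxf(x):
    c,s=np.cos(P[2]),np.sin(P[2]); d=np.array(x[:2])-P[:2]; return np.array([c*d[0]+s*d[1],-s*d[0]+c*d[1],x[2]])*1000
def show():
    from scipy.spatial.transform import Rotation as Ro
    s=state(); q=s['tool_rot']; R=Ro.from_quat([q[1],q[2],q[3],q[0]]).as_matrix()
    Rb=Ro.from_euler('z',-P[2]).as_matrix()@R
    print('t',round(s['time'],2),'box mm',boxf(s['tool_pos']).round(1),'F',s['contact_force'].round(1),'w',round(float(s['gripper_width']),3)); print(Rb.round(3)); print(s['joint_pos'].round(2))
E
python3 -c "
from h import *
show()"
```

```text
t 4.03 box mm [-176.4   87.4  251.5] F [1.  0.2 0.2] w 0.006
[[ 0.001  1.     0.001]
 [ 1.    -0.001 -0.001]
 [-0.001  0.001 -1.   ]]
[-0.34 -0.45  2.02 -0.    1.58 -0.54]
```

Now to y=0, x=-218, down to z≈30.

Request:
{"api": "jog_arm", "payload": {
  "increments": [
    {"slide": [-29, -14, 10], "rotation": [0, 0, 0]},
    {"slide": [-29, -14, 20], "rotation": [0, 0, 0]},
    {"slide": [-29, -14, 30], "rotation": [0, 0, 0]},
    {"slide": [0, 0, 30], "rotation": [0, 0, 0]},
    {"slide": [0, 0, 30], "rotation": [0, 0, 0]},
    {"slide": [0, 0, 30], "rotation": [0, 0, 0]},
    {"slide": [0, 0, 30], "rotation": [0, 0, 0]},
    {"slide": [0, 0, 25], "rotation": [0, 0, 0]},
    {"slide": [0, 0, 15], "rotation": [0, 0, 0]},
    {"slide": [0, 0, 0], "rotation": [0, 0, 0]},
    {"slide": [0, 0, 0], "rotation": [0, 0, 0]}
  ]
}}

```text
time: 4.95
tool_pos: [0.4009, -0.1591, 0.0324]
tool_rot: [-0.001, 0.632, 0.775, -0.0]
contact_force: [1.3, 0.1, -0.1]
gripper_width: -0.002
```

```bash
python3 -c "
from h import *
show(); a=grab('side')['frame'][160:290,160:330]; cv2.imwrite('pics/s1.png',cv2.resize(a,None,fx=4.6,fy=4.6))"
```

```text
t 4.95 box mm [-217.5    4.9   32.4] F [ 1.3  0.1 -0.1] w -0.002
[[-0.001  1.    -0.001]
 [ 1.     0.001  0.001]
 [ 0.001 -0.001 -1.   ]]
[-0.55 -0.21  2.21  0.    1.14 -0.75]
```

View pics/s1.png

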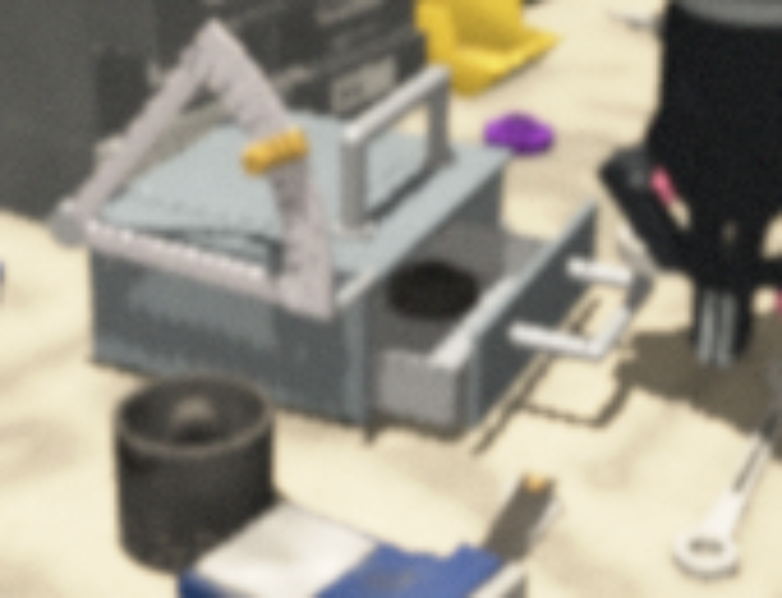

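Request:
{"api": "jog_arm", "payload": {
  "increments": [
    {"slide": [0, 8, 0], "rotation": [0, 0, 0]},
    {"slide": [0, 8, 0], "rotation": [0, 0, 0]},
    {"slide": [0, 3, 0], "rotation": [0, 0, 0]},
    {"slide": [0, 3, 0], "rotation": [0, 0, 0]},
    {"slide": [0, 3, 0], "rotation": [0, 0, 0]},
    {"slide": [0, 3, 0], "rotation": [0, 0, 0]},
    {"slide": [0, 3, 0], "rotation": [0, 0, 0]},
    {"slide": [0, 3, 0], "rotation": [0, 0, 0]},
    {"slide": [0, 3, 0], "rotation": [0, 0, 0]},
    {"slide": [0, 3, 0], "rotation": [0, 0, 0]},
    {"slide": [0, 3, 0], "rotation": [0, 0, 0]},
    {"slide": [0, 3, 0], "rotation": [0, 0, 0]},
    {"slide": [0, 3, 0], "rotation": [0, 0, 0]},
    {"slide": [0, 3, 0], "rotation": [0, 0, 0]},
    {"slide": [0, 3, 0], "rotation": [0, 0, 0]},
    {"slide": [0, 3, 0], "rotation": [0, 0, 0]},
    {"slide": [0, 3, 0], "rotation": [0, 0, 0]},
    {"slide": [0, 0, 0], "rotation": [0, 0, 0]}
  ]
}}

```text
time: 6.5
tool_pos: [0.462, -0.1475, 0.0329]
tool_rot: [0.0, 0.633, 0.775, 0.0]
contact_force: [0.1, 0.7, -0.1]
gripper_width: 0.003
```

```bash
python3 -c "
from h import *
show(); a=grab('side')['frame'][160:290,160:330]; cv2.imwrite('pics/s2.png',cv2.resize(a,None,fx=4.6,fy=4.6))"
```

```text
t 6.5 box mm [-155.3    4.2   32.9] F [ 0.1  0.7 -0.1] w 0.003
[[-0.001  1.     0.001]
 [ 1.     0.001 -0.   ]
 [-0.     0.001 -1.   ]]
[-0.46 -0.07  2.09  0.    1.12 -0.66]
```

View pics/s2.png

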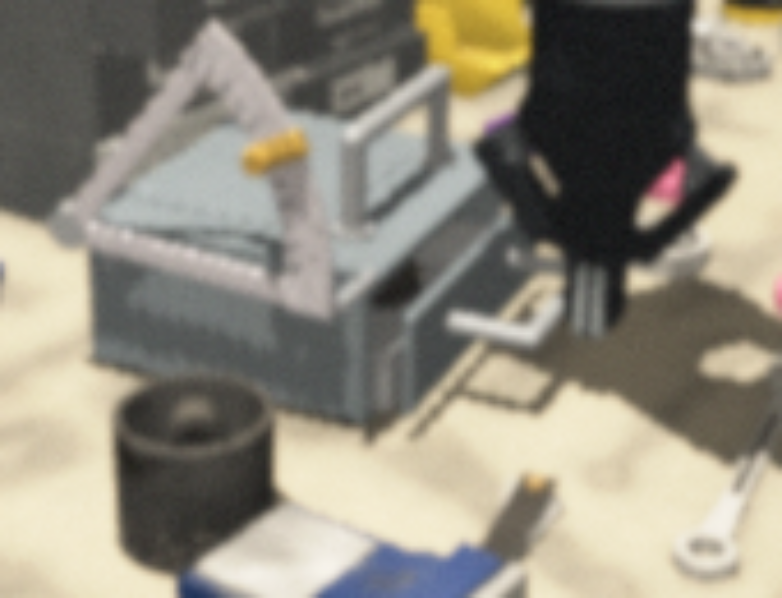

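Request:
{"api": "jog_arm", "payload": {
  "increments": [
    {"slide": [0, 0, 0], "rotation": [-5, 0, 0]},
    {"slide": [0, 0, 0], "rotation": [-5, 0, 0]},
    {"slide": [0, 0, 0], "rotation": [-5, 0, 0]},
    {"slide": [0, 1.93, 0.52], "rotation": [0, 0, 0]},
    {"slide": [0, 1.93, 0.52], "rotation": [0, 0, 0]},
    {"slide": [0, 1.93, 0.52], "rotation": [0, 0, 0]},
    {"slide": [0, 1.93, 0.52], "rotation": [0, 0, 0]},
    {"slide": [0, 1.93, 0.52], "rotation": [0, 0, 0]},
    {"slide": [0, 1.93, 0.52], "rotation": [0, 0, 0]},
    {"slide": [0, 1.93, 0.52], "rotation": [0, 0, 0]},
    {"slide": [0, 0, 0], "rotation": [0, 0, 0]}
  ]
}}

```text
time: 7.47
tool_pos: [0.4759, -0.1447, 0.0332]
tool_rot: [0.083, 0.627, 0.768, 0.101]
contact_force: [-0.1, -0.3, -0.1]
gripper_width: 0.0
```

```bash
python3 -c "
from h import *
show(); a=grab('side')['frame'][160:290,160:330]; cv2.imwrite('pics/s3.png',cv2.resize(a,None,fx=4.6,fy=4.6))"
```

```text
t 7.47 box mm [-141.1    4.1   33.2] F [-0.1 -0.3 -0.1] w 0.0
[[-0.001  0.966  0.259]
 [ 1.     0.001  0.   ]
 [-0.     0.259 -0.966]]
[-0.55 -0.18  2.21  0.22  0.93 -0.86]
```

View pics/s3.png

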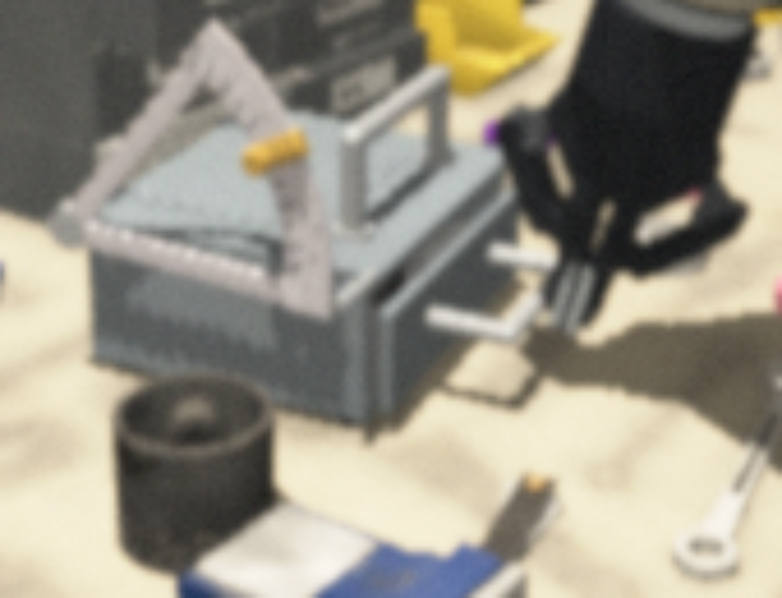

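Request:
{"api": "jog_arm", "payload": {
  "increments": [
    {"slide": [0, 1.93, 0.52], "rotation": [0, 0, 0]},
    {"slide": [0, 1.93, 0.52], "rotation": [0, 0, 0]},
    {"slide": [0, 1.93, 0.52], "rotation": [0, 0, 0]},
    {"slide": [0, 0, 0], "rotation": [0, 0, 0]}
  ]
}}

```text
time: 7.85
tool_pos: [0.481, -0.1435, 0.0329]
tool_rot: [0.082, 0.627, 0.768, 0.101]
contact_force: [-1.6, -0.4, 1.6]
gripper_width: 0.0
```

Request:
{"api": "jog_arm", "payload": {
  "increments": [
    {"slide": [0, 1.93, 0.52], "rotation": [0, 0, 0]},
    {"slide": [0, 0, 0], "rotation": [0, 0, 0]}
  ]
}}

```text
time: 8.02
tool_pos: [0.4814, -0.1434, 0.0327]
tool_rot: [0.081, 0.627, 0.769, 0.099]
contact_force: [-12.2, -1.2, 10.0]
gripper_width: -0.004
```

Request:
{"api": "jog_arm", "payload": {
  "increments": [
    {"slide": [0, 1.93, 0.52], "rotation": [0, 0, 0]},
    {"slide": [0, 0, 0], "rotation": [0, 0, 0]}
  ]
}}

```text
time: 8.18
tool_pos: [0.4817, -0.1434, 0.0326]
tool_rot: [0.079, 0.626, 0.769, 0.098]
contact_force: [-23.6, -3.8, 17.8]
gripper_width: -0.002
```

```bash
python3 -c "
from h import *
show(); a=grab('side')['frame'][160:290,160:330]; cv2.imwrite('pics/s4.png',cv2.resize(a,None,fx=4.6,fy=4.6))
a=grab('top')['frame'][125:255,170:340]; cv2.imwrite('pics/t4.png',cv2.resize(a,None,fx=4.6,fy=4.6))"
```

```text
t 8.18 box mm [-135.2    4.3   32.6] F [-23.6  -3.8  17.8] w -0.002
[[-0.004  0.968  0.25 ]
 [ 1.     0.003  0.002]
 [ 0.001  0.25  -0.968]]
[-0.53 -0.16  2.19  0.21  0.94 -0.85]
```

View pics/s4.png

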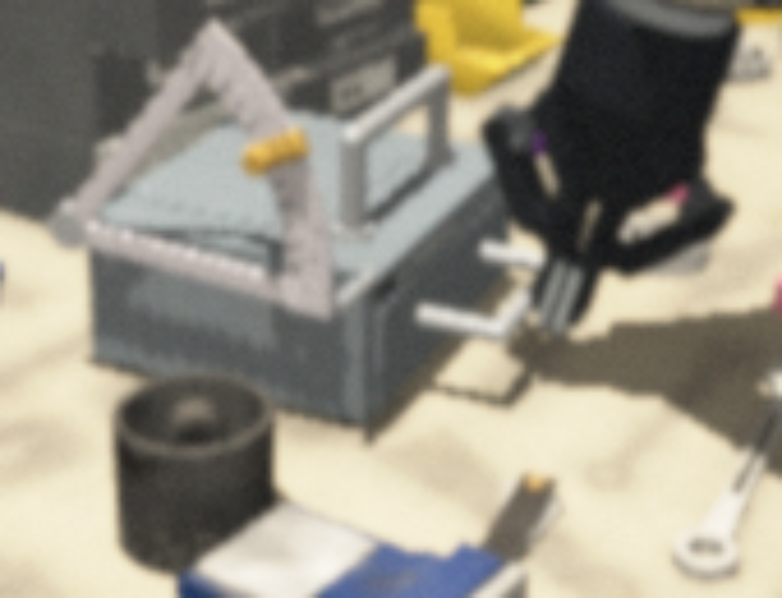

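View pics/t4.png

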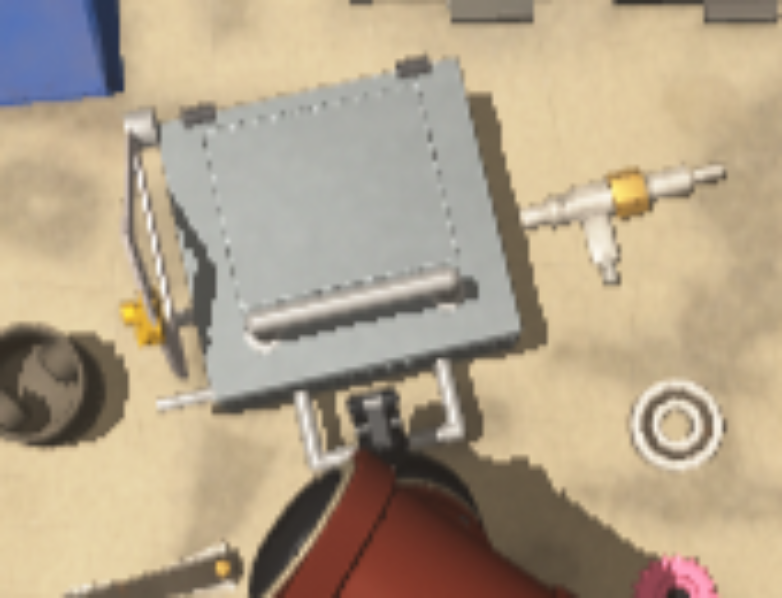

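Run:
```python
import fit,numpy as np
p=np.load('box.npy')
for d in (0,.004,.008,.012):
    print(d,[((q-np.array((170,125) if n=='top' else (160,160)))*4.6).round(0).tolist() for n in('top','side') for y in (.04,-.04) for q in [fit.proj(n,fit.w(p,np.array([-.121-d,y,.043])))]])
```

```text
0 [[318.0, 461.0], [459.0, 429.0], [499.0, 328.0], [556.0, 262.0]]
0.004 [[320.0, 468.0], [461.0, 436.0], [507.0, 330.0], [564.0, 264.0]]
0.008 [[321.0, 475.0], [463.0, 443.0], [515.0, 331.0], [571.0, 265.0]]
0.012 [[323.0, 482.0], [464.0, 450.0], [523.0, 333.0], [579.0, 267.0]]
```

Request:
{"api": "jog_arm", "payload": {
  "increments": [
    {"slide": [0, -10, -2.7], "rotation": [0, 0, 0]},
    {"slide": [0, -19, -5.1], "rotation": [0, 0, 0]},
    {"slide": [0, 7, -26.6], "rotation": [0, 0, 0]},
    {"slide": [0, 7, -26.6], "rotation": [0, 0, 0]},
    {"slide": [0, 7, -26.6], "rotation": [0, 0, 0]},
    {"slide": [0, 7, -26.6], "rotation": [0, 0, 0]},
    {"slide": [0, 7, -26.6], "rotation": [0, 0, 0]},
    {"slide": [0, 0, 0], "rotation": [0, 0, 0]}
  ]
}}

```text
time: 8.95
tool_pos: [0.4581, -0.1508, 0.1779]
tool_rot: [0.089, 0.626, 0.768, 0.102]
contact_force: [0.4, 0.9, 1.2]
gripper_width: 0.003
```

Request:
{"api": "jog_arm", "payload": {
  "fingers": 0.6,
  "increments": [
    {"slide": [-1, 20, 5.4], "rotation": [0, 0, 0]},
    {"slide": [-1, 25, 6.7], "rotation": [0, 0, 0]},
    {"slide": [-1, 25, 6.7], "rotation": [0, 0, 0]},
    {"slide": [-1, 20, 5.4], "rotation": [0, 0, 0]},
    {"slide": [0, 0, 0], "rotation": [0, 0, 0]},
    {"slide": [0, 0, 0], "rotation": [0, 0, 0]}
  ]
}}

```text
time: 9.45
tool_pos: [0.5472, -0.1338, 0.1696]
tool_rot: [0.082, 0.627, 0.768, 0.101]
contact_force: [0.3, 0.5, 0.1]
gripper_width: 0.604
```

```bash
python3 -c "
from h import *
show(); a=grab('side')['frame'][130:260,160:330]; cv2.imwrite('pics/s5.png',cv2.resize(a,None,fx=4.6,fy=4.6))
a=grab('top')['frame'][125:255,170:340]; cv2.imwrite('pics/t5.png',cv2.resize(a,None,fx=4.6,fy=4.6))"
```

```text
t 9.45 box mm [-69.1   0.6 169.6] F [0.3 0.5 0.1] w 0.604
[[-0.002  0.966  0.258]
 [ 1.     0.001  0.001]
 [ 0.001  0.258 -0.966]]
[-0.45 -0.2   1.97  0.17  1.17 -0.71]
```

View pics/s5.png

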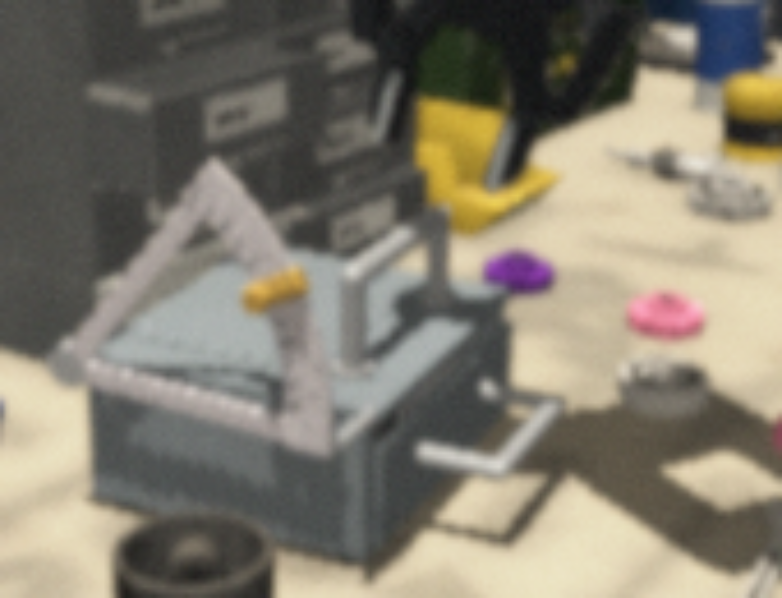

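View pics/t5.png

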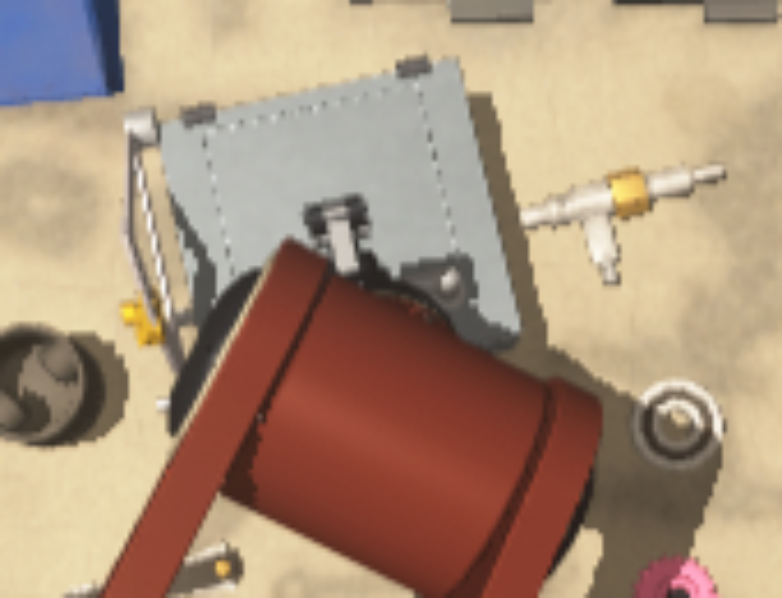

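Request:
{"api": "jog_arm", "payload": {
  "increments": [
    {"slide": [-0.6, 8.4, 0], "rotation": [0, 0, 0]},
    {"slide": [0, 0, 15], "rotation": [0, 0, 0]},
    {"slide": [0, 0, 15], "rotation": [0, 0, 0]},
    {"slide": [0, 0, 15], "rotation": [0, 0, 0]},
    {"slide": [0, 0, 10], "rotation": [0, 0, 0]},
    {"slide": [0, 0, 6], "rotation": [0, 0, 0]},
    {"slide": [0, 0, 0], "rotation": [0, 0, 0]}
  ]
}}

```text
time: 10.13
tool_pos: [0.5696, -0.1298, 0.112]
tool_rot: [0.081, 0.627, 0.768, 0.101]
contact_force: [0.0, 0.3, -1.0]
gripper_width: 0.598
```

```bash
python3 -c "
from h import *
show(); a=grab('side')['frame'][130:260,160:330]; cv2.imwrite('pics/s6.png',cv2.resize(a,None,fx=4.6,fy=4.6))"
```

```text
t 10.13 box mm [-4.63e+01  1.00e-01  1.12e+02] F [ 0.   0.3 -1. ] w 0.598
[[-0.     0.966  0.257]
 [ 1.    -0.     0.002]
 [ 0.002  0.257 -0.966]]
[-0.42 -0.08  1.97  0.18  1.05 -0.7 ]
```

View pics/s6.png

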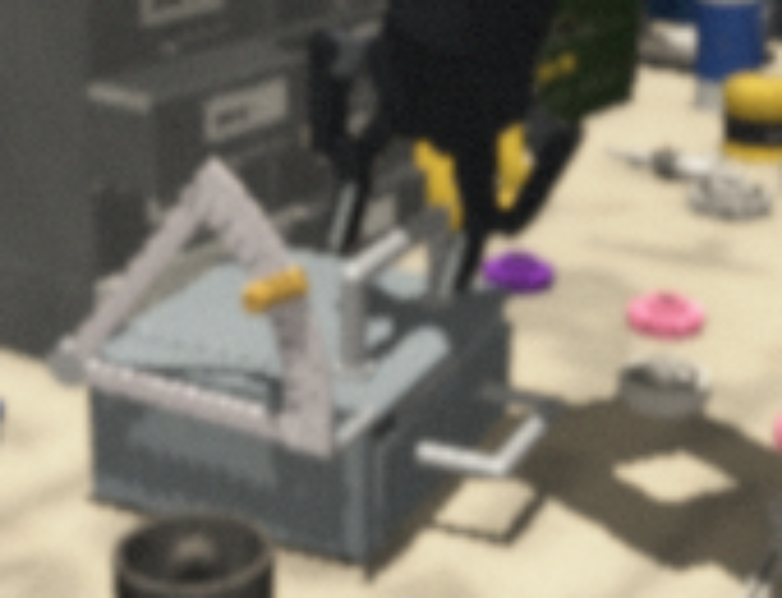

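Request:
{"api": "jog_arm", "payload": {
  "fingers": 0,
  "increments": [
    {"slide": [0, 0, 0], "rotation": [0, 0, 0]},
    {"slide": [0, 0, 0], "rotation": [0, 0, 0]},
    {"slide": [0, 0, 0], "rotation": [0, 0, 0]},
    {"slide": [0, 0, 0], "rotation": [0, 0, 0]},
    {"slide": [0, 0, 0], "rotation": [0, 0, 0]},
    {"slide": [0, 0, 0], "rotation": [0, 0, 0]},
    {"slide": [0, 0, 0], "rotation": [0, 0, 0]},
    {"slide": [0, 0, 0], "rotation": [0, 0, 0]}
  ]
}}

```text
time: 10.85
tool_pos: [0.57, -0.1305, 0.1144]
tool_rot: [0.082, 0.627, 0.768, 0.1]
contact_force: [-4.6, -1.7, 4.7]
gripper_width: 0.117
```

```bash
python3 -c "
from h import *
show(); a=grab('side')['frame'][130:260,160:330]; cv2.imwrite('pics/s7.png',cv2.resize(a,None,fx=4.6,fy=4.6))"
```

```text
t 10.85 box mm [-46.1  -0.7 114.4] F [-4.6 -1.7  4.7] w 0.117
[[-0.001  0.966  0.258]
 [ 1.     0.001 -0.001]
 [-0.001  0.258 -0.966]]
[-0.43 -0.09  1.97  0.17  1.05 -0.7 ]
```

View pics/s7.png

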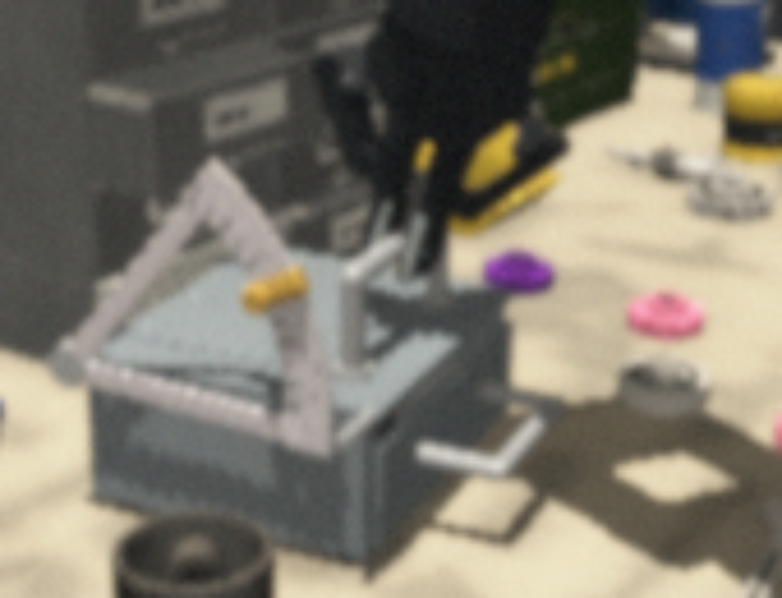

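Request:
{"api": "jog_arm", "payload": {
  "increments": [
    {"slide": [0, 1.7, -2.82], "rotation": [1.5, 0, 0]},
    {"slide": [0, 1.7, -2.82], "rotation": [1.5, 0, 0]},
    {"slide": [0, 1.7, -2.82], "rotation": [1.5, 0, 0]},
    {"slide": [0, 1.7, -2.82], "rotation": [1.5, 0, 0]},
    {"slide": [0, 1.7, -2.82], "rotation": [1.5, 0, 0]},
    {"slide": [0, 1.7, -2.82], "rotation": [1.5, 0, 0]},
    {"slide": [0, 0, 0], "rotation": [0, 0, 0]}
  ]
}}

```text
time: 11.48
tool_pos: [0.576, -0.1293, 0.132]
tool_rot: [0.032, 0.632, 0.774, 0.038]
contact_force: [-5.6, -3.6, -0.7]
gripper_width: 0.114
```

```bash
cat >> h.py <<'E'
def lid():
    from scipy.spatial.transform import Rotation as Ro
    s=state(); q=s['tool_rot']; R=Ro.from_quat([q[1],q[2],q[3],q[0]]).as_matrix()
    b=boxf(np.array(s['tool_pos'])-.0187*R[:,2]); r=b-[75,0,81]
    print('bar',b.round(1),'r',round(float(np.hypot(r[0],r[2])),1),'lid angle',round(float(np.arctan2(r[2],-r[0])-np.arctan2(50,125)),3))
E
python3 -c "
from h import *
show();lid(); a=grab('side')['frame'][130:260,160:330]; cv2.imwrite('pics/s8.png',cv2.resize(a,None,fx=4.6,fy=4.6))"
```

```text
t 11.48 box mm [-40.   -0.7 132. ] F [-5.6 -3.6 -0.7] w 0.114
[[-0.001  0.995  0.1  ]
 [ 1.     0.001 -0.   ]
 [-0.     0.1   -0.995]]
[-0.37 -0.01  1.85  0.06  1.22 -0.59]
bar [-41.8  -0.7 150.6] r 136.0 lid angle 0.157
```

View pics/s8.png

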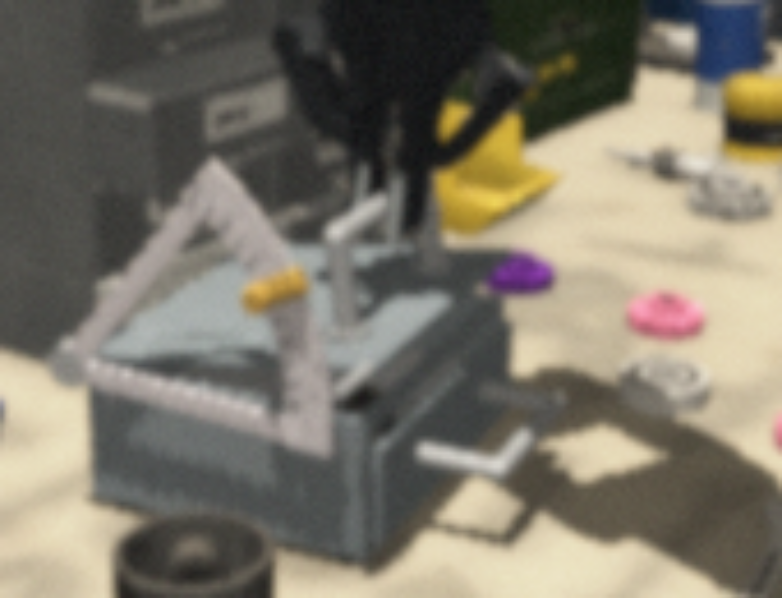

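Request:
{"api": "jog_arm", "payload": {
  "increments": [
    {"slide": [0, 1.7, -2.82], "rotation": [1.5, 0, 0]},
    {"slide": [0, 1.7, -2.82], "rotation": [1.5, 0, 0]},
    {"slide": [0, 1.7, -2.82], "rotation": [1.5, 0, 0]},
    {"slide": [0, 1.7, -2.82], "rotation": [1.5, 0, 0]},
    {"slide": [0, 1.7, -2.82], "rotation": [1.5, 0, 0]},
    {"slide": [0, 1.7, -2.82], "rotation": [1.5, 0, 0]},
    {"slide": [0, 1.7, -2.82], "rotation": [1.5, 0, 0]},
    {"slide": [0, 1.7, -2.82], "rotation": [1.5, 0, 0]},
    {"slide": [0, 1.7, -2.82], "rotation": [1.5, 0, 0]},
    {"slide": [0, 1.7, -2.82], "rotation": [1.5, 0, 0]},
    {"slide": [0, 1.7, -2.82], "rotation": [1.5, 0, 0]},
    {"slide": [0, 0, 0], "rotation": [0, 0, 0]}
  ]
}}

```text
time: 12.53
tool_pos: [0.5947, -0.1255, 0.1624]
tool_rot: [-0.06, 0.63, 0.771, -0.073]
contact_force: [-7.9, -2.8, 1.3]
gripper_width: 0.119
```

```bash
python3 -c "
from h import *
show();lid(); a=grab('side','s9f.png')['frame'][150:235,190:300]; cv2.imwrite('pics/s9.png',cv2.resize(a,None,fx=7,fy=7,interpolation=2))
a=grab('top','t9f.png')['frame'][165:235,180:270]; cv2.imwrite('pics/t9.png',cv2.resize(a,None,fx=8,fy=8,interpolation=2))
for n in ('side','top'):
  for th in ('lid_pin','marker_tip'): print(n,th,[(np.round(r['uv'],1).tolist(),round(float(r['score']),2)) for r in place_of(th,n)][:3])"
```

```text
t 12.53 box mm [-20.9  -0.7 162.4] F [-7.9 -2.8  1.3] w 0.119
[[-0.     0.982 -0.188]
 [ 1.     0.    -0.   ]
 [-0.    -0.188 -0.982]]
[-0.29  0.18  1.6  -0.09  1.53 -0.48]
bar [-17.4  -0.7 180.7] r 135.9 lid angle 0.443
side lid_pin [([230.0, 191.7], 0.73), ([235.0, 160.4], 0.47), ([200.3, 193.0], 0.42)]
side marker_tip [([225.8, 190.6], 0.48)]
top lid_pin []
top marker_tip [([308.4, 174.5], 0.7)]
```

View pics/s9.png

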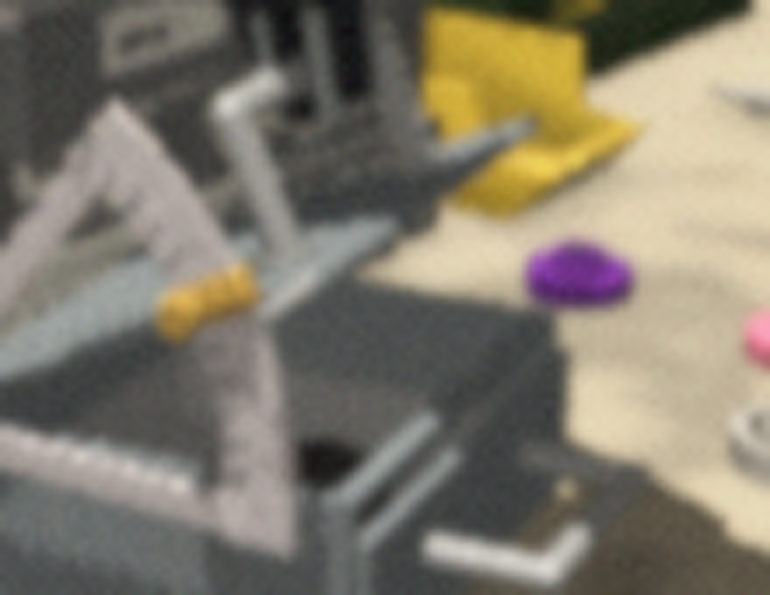

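View pics/t9.png

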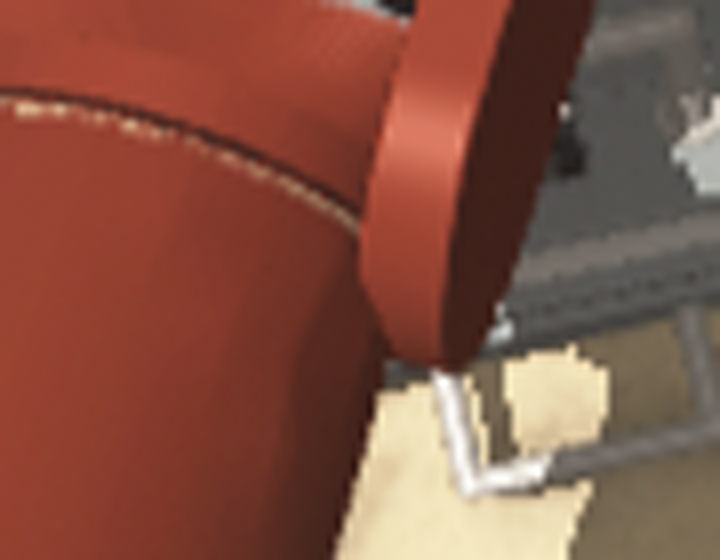

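```bash
cat > ov.py <<'E'
import cv2,numpy as np,sys
from fit import *
def ov(src,out,angs,lidang):
    p=np.load('box.npy'); im=cv2.imread(src)[150:235,190:275]; im=cv2.resize(im,None,fx=9,fy=7*9/7,interpolation=2)
    f=lambda X:tuple(int(v) for v in (proj('side',w(p,X))-(190,150)+.5)*9)
    for a,c in angs:
        cv2.line(im,f(lidp(a,.110,0,.106)),f(lidp(a,.143,0,.106)),c,1); cv2.circle(im,f(lidp(a,.150,0,.106)),4,c,1)
    a=lidang
    cv2.line(im,f(lidp(a,.150,0,.085)),f(lidp(a,.150,0,.114)),(0,0,255),1)
    cv2.line(im,f(lidp(a,.156,.003,-.085)),f(lidp(a,.156,.003,.085)),(0,0,255),1)
    cv2.line(im,f(lidp(a,.125,.05,-.05)),f(lidp(a,.125,.05,.05)),(0,0,255),1)
    cv2.imwrite(out,im[:600])
E
python3 -c "
from ov import *
ov('pics/s9f.png','pics/ov9.png',[(.45,(255,0,0)),(.5,(0,255,0)),(.55,(255,255,0))],.443)"
```

```text
(no output)
```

View pics/ov9.png

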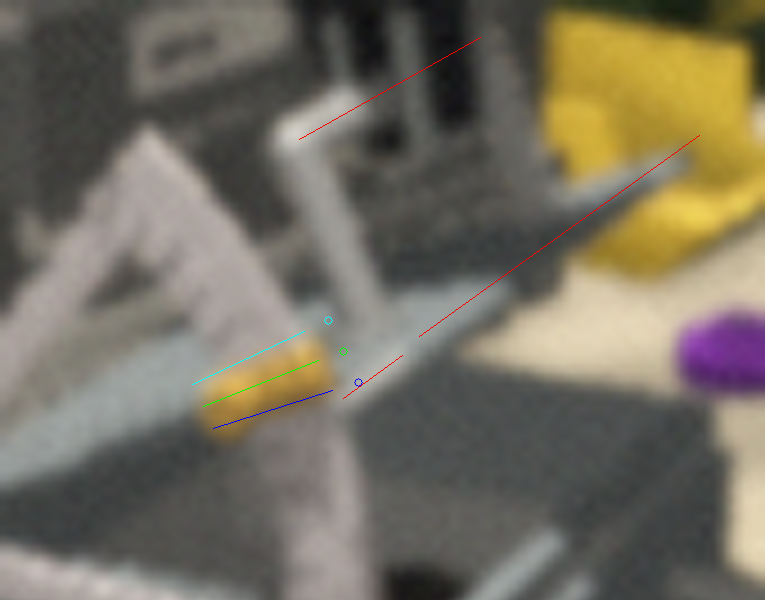

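Request:
{"api": "jog_arm", "payload": {
  "increments": [
    {"slide": [0, 1.36, -2.26], "rotation": [1.2, 0, 0]},
    {"slide": [0, 1.36, -2.26], "rotation": [1.2, 0, 0]},
    {"slide": [0, 0, 0], "rotation": [0, 0, 0]},
    {"slide": [0, 0, 0], "rotation": [0, 0, 0]}
  ]
}}

```text
time: 13.17
tool_pos: [0.5978, -0.1249, 0.1661]
tool_rot: [-0.073, 0.629, 0.769, -0.089]
contact_force: [-7.5, -2.3, 0.2]
gripper_width: 0.113
```

```bash
python3 -c "
from h import *
show();lid(); a=grab('side','s10f.png')
for n in ('side',):
  for th in ('lid_pin','marker_tip'): print(n,th,[(np.round(r['uv'],1).tolist(),round(float(r['score']),2)) for r in place_of(th,n)][:3])
from ov import *
ov('pics/s10f.png','pics/ov10.png',[(.488,(0,255,0))],.487)
a=cv2.imread('pics/s10f.png')[170:215,200:260]; cv2.imwrite('pics/s10.png',cv2.resize(a,None,fx=13,fy=13,interpolation=2))"
```

```text
t 13.17 box mm [-17.7  -0.7 166.1] F [-7.5 -2.3  0.2] w 0.113
[[-0.     0.974 -0.228]
 [ 1.     0.     0.   ]
 [ 0.    -0.228 -0.974]]
[-0.28  0.21  1.57 -0.11  1.57 -0.47]
bar [-13.4  -0.7 184.3] r 135.9 lid angle 0.482
side lid_pin [([229.0, 191.4], 0.95), ([223.5, 189.7], 0.41)]
side marker_tip [([229.1, 190.9], 0.44)]
```

View pics/ov10.png

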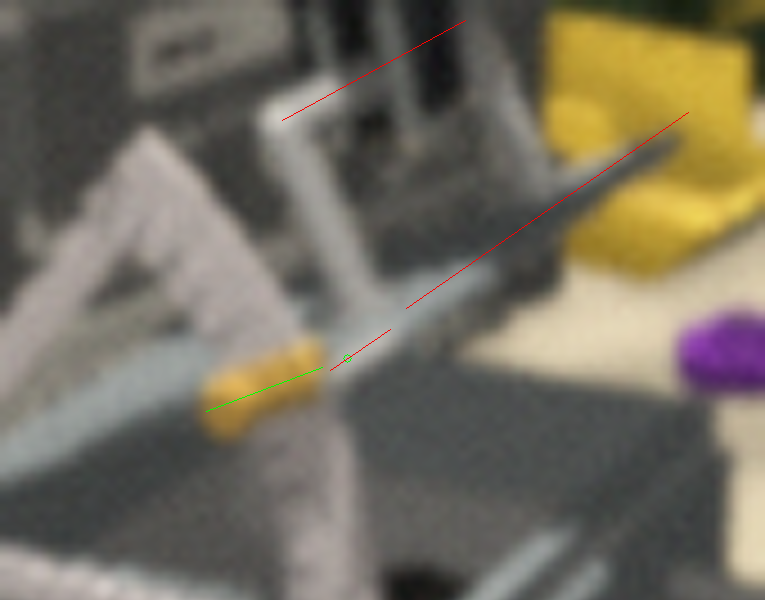

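View pics/s10.png

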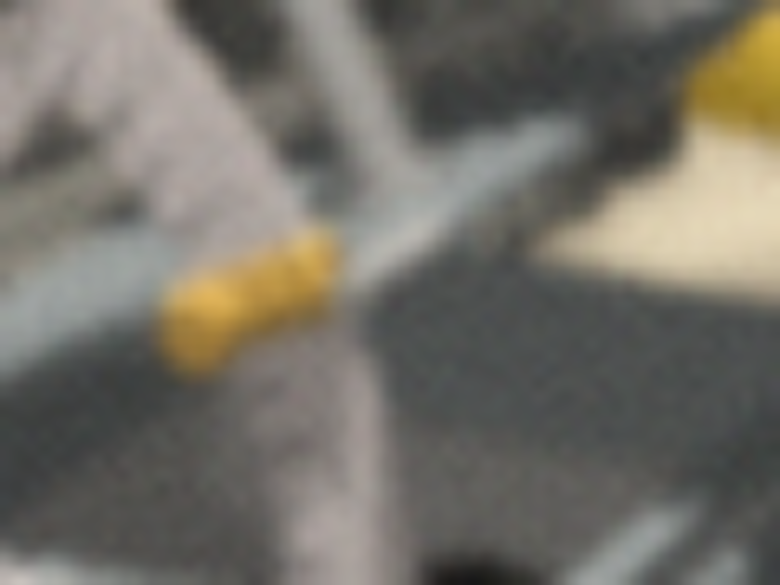

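Run:
```python
import cv2,numpy as np
from fit import *
p=np.load('box.npy')
for n,(x,y),k,o in (('top',(190,180),16,'ovt'),('side',(200,170),13,'ovs')):
    im=cv2.imread('pics/%s0.png'%n)[y:y+42,x:x+48]; im=cv2.resize(im,None,fx=k,fy=k,interpolation=2)
    f=lambda X:tuple(int(v) for v in (proj(n,w(p,X))-(x,y)+.5)*k)
    for yy,c in ((.097,(255,0,0)),(.106,(0,255,0)),(.114,(0,0,255))):
        for a in (.488,):
            cv2.line(im,f(lidp(a,.110,0,yy)),f(lidp(a,.143,0,yy)),c,1); cv2.circle(im,f(lidp(a,.150,0,yy)),4,c,1)
        for r in (.138,): cv2.polylines(im,[np.array([f(lidp(a,r,0,yy)) for a in np.linspace(0,.95,30)])],False,c,1)
    cv2.imwrite('pics/%s.png'%o,im)
```

```text
(no output)
```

View pics/ovt.png

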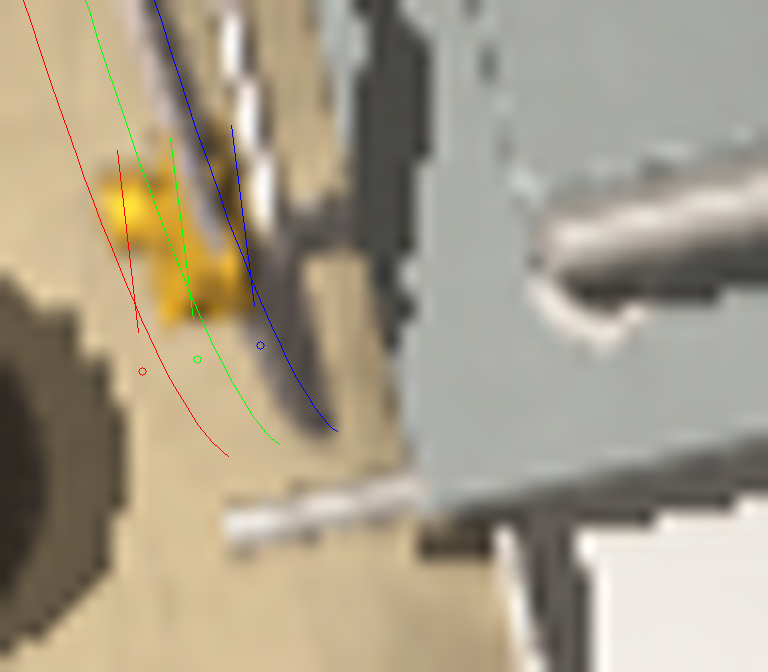

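View pics/ovs.png

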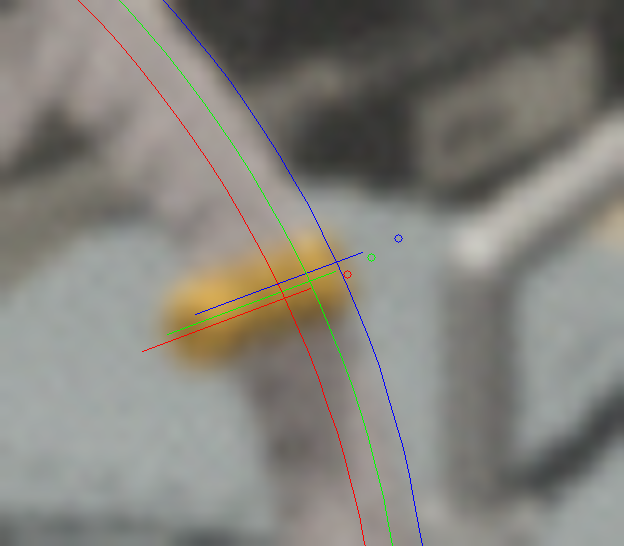

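Request:
{"api": "jog_arm", "payload": {
  "increments": [
    {"slide": [0, 1.0, -1.65], "rotation": [0.9, 0, 0]},
    {"slide": [0, 0, 0], "rotation": [0, 0, 0]},
    {"slide": [0, 0, 0], "rotation": [0, 0, 0]},
    {"slide": [0, 0, 0], "rotation": [0, 0, 0]},
    {"slide": [0, 0, 0], "rotation": [0, 0, 0]},
    {"slide": [0, 0, 0], "rotation": [0, 0, 0]},
    {"slide": [0, 0, 0], "rotation": [0, 0, 0]},
    {"slide": [0, 0, 0], "rotation": [0, 0, 0]},
    {"slide": [0, 0, 0], "rotation": [0, 0, 0]},
    {"slide": [0, 0, 0], "rotation": [0, 0, 0]}
  ]
}}

```text
time: 14.15
tool_pos: [0.599, -0.1246, 0.1674]
tool_rot: [-0.077, 0.628, 0.768, -0.095]
contact_force: [-6.5, -3.1, -0.0]
gripper_width: 0.112
```

```bash
python3 -c "
from h import *
show();lid(); grab('side','s11f.png')
for th in ('lid_pin','marker_tip','gear','bearing','feeler','piston','injector'): print(th,[(np.round(r['uv'],1).tolist(),round(float(r['score']),2)) for r in place_of(th,'side')][:2])
a=cv2.imread('pics/s11f.png'); cv2.imwrite('pics/s11.png',cv2.resize(a[170:212,200:248],None,fx=13,fy=13,interpolation=2))
cv2.imwrite('pics/s11b.png',cv2.resize(a[130:290,150:350],None,fx=3.7,fy=3.7,interpolation=2))
lid()"
```

```text
t 14.15 box mm [-16.4  -0.7 167.4] F [-6.5 -3.1 -0. ] w 0.112
[[ 0.     0.97  -0.243]
 [ 1.    -0.     0.   ]
 [ 0.    -0.243 -0.97 ]]
[-0.28  0.22  1.55 -0.11  1.59 -0.47]
bar [-11.9  -0.7 185.5] r 135.9 lid angle 0.497
lid_pin [([225.3, 189.0], 0.6)]
marker_tip [([225.8, 190.4], 0.6), ([304.8, 215.3], 0.42)]
gear [([304.6, 199.7], 0.66), ([335.3, 225.1], 0.52)]
bearing [([306.7, 211.8], 0.51)]
feeler [([305.6, 213.5], 0.71), ([269.9, 280.3], 0.52)]
piston [([203.7, 272.4], 0.59)]
injector []
bar [-11.9  -0.7 185.5] r 136.0 lid angle 0.497
```

View pics/s11.png

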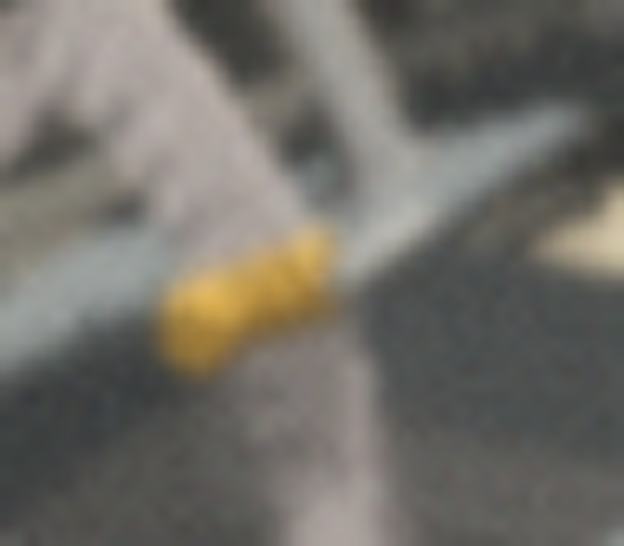

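View pics/s11b.png

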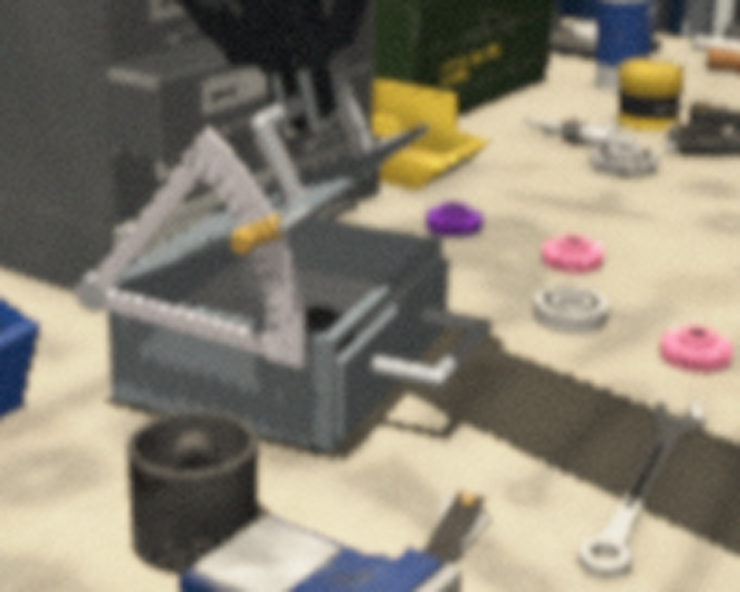

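```bash
python3 -c "
from h import *
print(manip.job_done()); show(); lid()"
```

```text
the job is handed in; nothing more can be done
None
the job is handed in; nothing more can be done
```

I shut the drawer on the gear with the lid down, then lifted the lid by its bar handle to the marker. I handed the job in at about 14.5 s of the 48 s allowed, with the gripper still holding the lid. The interface gives no verdict, so the results below are my own measurements.

- **Drawer:** I pushed it by its handle until it stopped hard, with wrist force up to about 24 N along x. Afterwards its handle lay within about 2 mm of its shut position in the pictures. The gear showed inside the box once the lid was up.
- **Lid:** The gripper held the bar at an opening of about 0.11, and the measured grasp position gave a lid angle of 0.497 rad, unchanged across readings. I estimated the marker at about 0.488 rad from the side view, give or take 0.03; the limit is about 0.067 rad (10 mm). In the last side view the pin lies at the tooth's end, within about 1 to 2 mm of the estimated tip point.
- **Surroundings:** In the last side view the marker clip, piston, feeler and bearing look to be where they started. I did not check the injector at the end, because the arm hid it in that view.

**Disagreements and gaps:**
- The arm blocked the top camera at the end, so the pin check rests on the side camera and the arm's own readings.
- The trained networks' marker point moved by 1 to 3 pixels between pictures, and some of their low-score finds were wrong. I relied on the fitted box pose and the pictures instead.
- The box pose fit had errors of up to about 3 pixels at the far right corners.

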